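Turn the bass wheel so its valve is on top

ROBOT

A 7-joint arm with a two-finger parallel gripper is mounted at the origin on the work surface. World frame = base frame: x ahead of the robot, y to its left, z up, the work surface at z = 0. Lengths are in m, angles in rad, forces in N, time in s.
With the tool pointing down it reaches from about 0.425 to 0.875 m from the base axis. Payload 4.7 kg.
Tool frame: the origin (TCP) lies on the centre line of the jaws, within the pads' length; the fingertips stand 8 mm ahead of it and the grasp point (between the pads) lies 11 mm behind it; z points along the fingers, y is the direction in which the jaws open and shut (so a half turn about z gives the same grasp; the last joint's range is limited). The gripper opens to 87 mm and grips with 3 to 60 N. Pads are 19 mm wide; open, the fingers measure 117 mm over their backs; the gripper's body (75 mm by 190 mm) begins 51 mm behind the grasp point.
Start: joints at [1.176, 0.321, -0.07, 1.45, 0.023, 1.371, -0.057], TCP at [0.258, -0.596, 0.231] pointing down, gripper open.
Joint ranges: [-2.86, 2.86], [-0.3, 2.09], [-1.38, 1.24], [0.06, 2.45], [-1.56, 4.7], [0.09, 2.05], [-2.69, 2.69]. Speed limits (rad/s): [2.57, 2.57, 3.14, 3.14, 3.14, 3.14, 3.14].

INTERFACE

Orientations are given as a rotation vector (axis times angle).
In Python, from bench import ctrl, cams, workorder gives the robot as it stands. The module is installed in compiled form; this text tells all that it offers.
- The arm moves only by the tool carry_out, never from a script. Its argument "rows" is a list of rows, each an object with "offset": the shift along the tool's x, y, z in m, a list of three; "rot": the turn, a rotation vector about the tool's x, y, z in degrees, a list of three; "gripper": the opening, from 0 (shut) to 1 (fully open). In form: [{"offset": [dx, dy, dz], "rot": [rx, ry, rz], "gripper": gripper}, ...]. A call has 1 to 10 rows; each row shifts and turns the commanded pose from where the row before left it, along the tool's axes as they then stand; what a row does not reach is not made up. A row lasts 1/8 s, in which the tool goes at most 62.5 mm and 10.7 degrees, less where a joint would pass 70% of its speed; a pose out of reach is approached as far as the arm can. A call is refused whole if a number of a shift passes 0.0625 or a number of a turn 10.7, either way. A call with a gripper value outside its range is refused whole. The fingers move at their own pace and stop on an object; "grip_force" is the grip in N (left out, the last holds). Time passes only in rows, so rows that do not move let the fingers close. It gives the time, the measured TCP pose, the force and the opening at its end, in the units of the state.
- ctrl.get_state(): the state, without advancing time (a new reading comes with each control period).
- cams.get_image(name): name is "scene" or "top" or "wrist"; returns a dict with "img" (420x560x3 uint8, red, green, blue), "vfov" (degrees; the focal length in pixels is half the picture's height over the tangent of half this angle, whatever the lens; pixels are square), "cx", "cy" (the principal point, pixels), "R" (3x3) and "t" (3): a world point X has camera coordinates R X + t. Camera axes: x right, y down, z forward; pixel columns grow to the right and rows downward; lengths in m; the calibration is good to about 2 mm. A picture is of the moment at which its call begins. There is no depth.
- workorder.close_job(): hands the job in, once; it reports no verdict.
The state is a dict: "time": time; "joint_positions": joint angles; "qd": joint speeds; "joint_torque": joint torques, N m; "position": TCP position; "tool_rot": TCP orientation; "ft_force": force on the tool from outside, world axes, zero at the start; "torque": the same for the moment, N m; "grip_width": opening from 0.0 (shut) to 1.0 (fully open).
Only numpy, scipy, OpenCV 4.12 (cv2) and the standard library are available. Lean on these libraries where they do the work, as an engineer would, in place of code of your own. Each camera call takes 0.05 s, during which the arm holds its last target.

TASK

The double-bass transport wheel is clamped leaning in its fork on the bench, and its tyre is to be pumped up next. Push the wheel round by its spokes with a fingertip, gently and without gripping anything, until the valve (the brass stem with the red cap) stands straight up at the very top of the wheel, and leave it at rest there. Do not push on the tyre or on the valve itself, and leave the bottle, the jar and the screwdriver where they are.

Things in the scene. Friction and masses are not known exactly. Their poses are not given: they have to be found in the camera images.
- stand: fixed stand: plywood base (170 mm wide, 22 mm thick, from -80 to 220 mm in its x). Origin on the table, 180 mm straight below the hub centre; z up; x level, towards the low side of the leaning wheel. The wheel's plane leans 40 degrees from level: its open face looks up and to +x, its high edge is at -x. Nothing lies behind the spokes for 60 mm, except at the fork and axle.
- block (a point): centre of the top of the wooden clamp block on the base, 85 x 80 mm, top 82 mm above the table; it holds the peg of the wheel's fork at the low side
- keeper (a point): middle of the outer face of the short keeper blade of the fork: 10 mm wide, 5 mm thick, 107 mm long, it reaches in front of the spokes at the wheel's lowest point, from 45 to 152 mm from the axle, its outer face 27 mm out of the mid-plane, so a finger between the spokes cannot sweep past it. The blade that carries the axle runs behind the wheel, down the slope. Axes as stand
- wheel (a joint): turning angle of the wheel, rad: 0 (or any multiple of 2 pi) with the valve at the very top; grows anticlockwise as seen looking at the open face from above. Turns both ways without stops, with some drag (0.06 N m, about 1 N at a spoke): it stays where it is left and coasts only a little.
- spokes: aluminium spokes and rim, turning with the wheel; origin at hub centre in the mid-plane, z along the axle out of the open face, -x towards the valve. Five spokes, 12 x 12 mm, 72 degrees apart, from the hub (18 mm radius, 40 mm long) to the rim (inner radius 82 mm, 26 mm wide); the valve is midway between two. Gaps are open right through, about 63 mm wide at 60 mm radius.
- tyre: black rubber tyre, 250 mm outer diameter, round section 36 mm thick (89 to 125 mm from the axle); origin at the hub centre, axes as spokes. Not to be pushed on.
- valve: brass valve stem, 8 mm thick, with a red cap 11 mm thick, pointing from the rim in towards the hub and a little out of the face: 82 to 50 mm from the axle, up to 18 mm out of the mid-plane. This body's origin is at the hub centre, axes as spokes. Not to be pushed on.
- valve_root (a point): the point of the rim from which the valve stem grows, 82 mm from the axle in the mid-plane; turns with the wheel
- valve_top (a point): fixed point: where valve_root is when the valve is exactly at the very top of the leaning wheel (the highest point on the slope)
- bottle: small amber bottle standing on the bench, 44 mm across, 100 mm high, origin at the centre of its foot; bystander
- jar: small clear jar with a white lid standing on the bench, 52 mm across, 55 mm high, origin at the centre of its foot; bystander
- screwdriver: yellow-handled screwdriver lying on the bench, 190 mm long along its x axis; origin under its middle; bystander

How it is judged:
By the outcome, as a careful person would: the job done as asked, in the order asked, and still so for the second after the job is handed in, with the robot touching nothing.
It also fails if it takes over 67 s, if anything falls off the work surface, if the arm or the gripper's body presses on something with over 40 N, if the wrist force passes 120 N, or if a joint passes its speed limit or range.

## Working session

There is one attempt and no reset: what is moved stays moved. The work goes in short steps, Python scripts to look and compute and a tool call to move; the robot and the scene stay as the last step left them, time stands still between calls to the robot, and variables do not carry over. Pictures are saved under pics/ and viewed, and the job is handed in when it is done.

Besides the shell and the picture viewer there is one more tool, called after "Request:" as name(argument=value, ...) on one line, values as JSON. carry_out: Moves the arm, as the interface text tells. Its arguments: {"type":"object","properties":{"rows":{"type":"array"},"grip_force":{"type":"number"}},"required":["rows"]}

```bash
mkdir -p pics; python3 - <<'E'
from bench import ctrl,cams
import cv2,json,numpy as np
print(ctrl.get_state())
for n in["scene","top","wrist"]:
    d=cams.get_image(n);cv2.imwrite(f"pics/{n}0.png",d["img"][:,:,::-1])
    print(n,d["vfov"],d["cx"],d["cy"],np.round(d["R"],4).tolist(),d["t"])
E
```

```text
{'time': 0.0, 'joint_positions': array([ 1.17605796,  0.3218579 , -0.07010681,  1.45164547,  0.02260702,
        1.37079682, -0.05688396]), 'qd': array([-0.00088483,  0.00026915, -0.00121145, -0.00061447,  0.00012212,
        0.00227563,  0.0004554 ]), 'joint_torque': array([ 5.78646541e-04, -4.91289067e+01, -4.03133305e-01, -3.12529743e+01,
       -6.38213125e-02,  4.34953964e-02,  1.57193399e-04]), 'position': array([ 0.25815944, -0.59596081,  0.22945383]), 'tool_rot': array([-3.07434049e+00, -6.37466298e-01,  7.59232132e-04]), 'ft_force': array([-0.03300769,  0.0370476 ,  0.73956456]), 'torque': array([0.00884534, 0.00489622, 0.02898185]), 'grip_width': 1.0006816637080511}
scene 52.91854445679712 274.74791602954895 214.10688062025827 [[0.1308, 0.9914, 0.0013], [0.8388, -0.1099, -0.5332], [-0.5285, 0.0708, -0.846]] [-0.12410477 -0.37582881  1.33367366]
top 54.920476288212456 276.9582142081362 215.0617062045312 [[0.0137, -0.9997, 0.0224], [-0.989, -0.0168, -0.1472], [0.1475, -0.0201, -0.9888]] [0.02541784 0.60412553 1.03262847]
wrist 66.60645726855941 282.36033816916483 212.2530081463255 [[0.3982, -0.9173, -0.0026], [-0.8735, -0.38, 0.3042], [-0.28, -0.1188, -0.9526]] [-0.64894291 -0.03735069  0.39320338]
```

View pics/scene0.png

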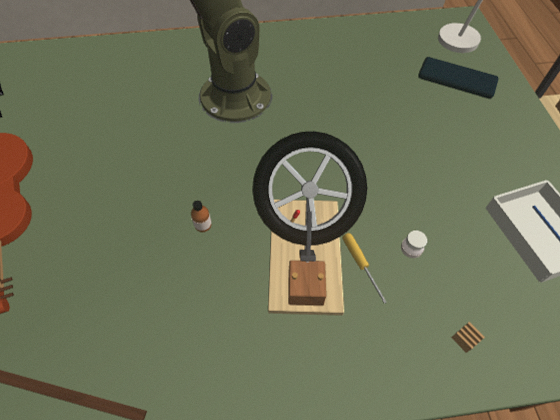

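View pics/top0.png

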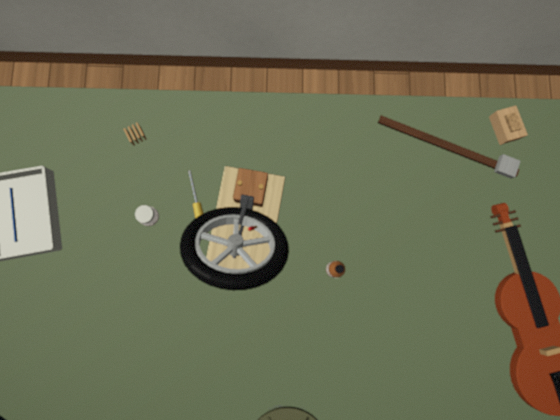

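View pics/wrist0.png

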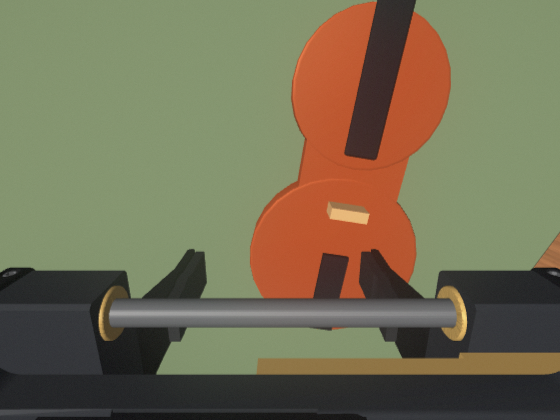

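The wheel is at scene (310,189), with its high side towards the robot. The red cap is near the bottom at scene (296,214) and top (252,228). The screwdriver lies beside it on the +y side, the jar is further out and the bottle is on the -y side. Next I'll zoom in.

```bash
python3 - <<'E'
import cv2
a=cv2.imread("pics/scene0.png")[120:320,240:400];b=cv2.imread("pics/top0.png")[160:300,160:300]
cv2.imwrite("pics/sz.png",cv2.resize(a,None,fx=3,fy=3,interpolation=cv2.INTER_CUBIC)); cv2.imwrite("pics/tz.png",cv2.resize(b,None,fx=4,fy=4,interpolation=cv2.INTER_CUBIC))
E
```

```text
(no output)
```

View pics/sz.png

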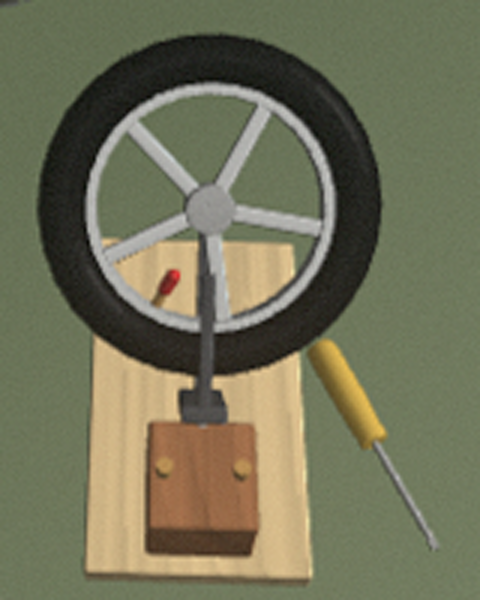

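View pics/tz.png

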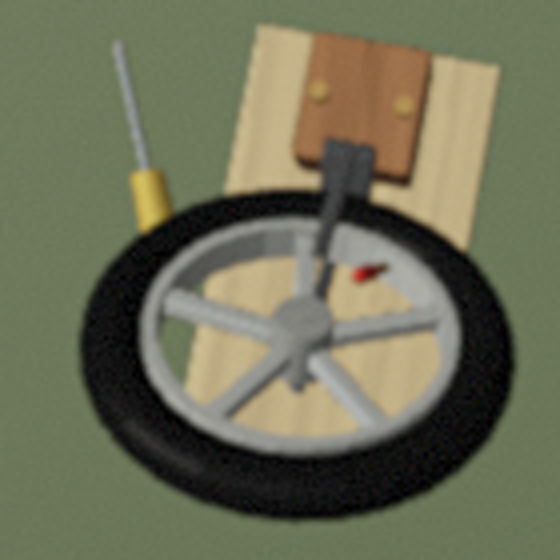

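```bash
cat > h.py <<'E'
import numpy as np,cv2
from bench import ctrl,cams
from scipy.spatial.transform import Rotation as Rn
def ray(d,u,v):
    f=210/np.tan(np.radians(d["vfov"]/2));R=np.array(d["R"]);t=np.array(d["t"])
    w=R.T@np.array([(u-d["cx"])/f,(v-d["cy"])/f,1]);return -R.T@t,w/np.linalg.norm(w)
def onz(d,u,v,z):
    c,w=ray(d,u,v);return c+w*(z-c[2])/w[2]
def tri(*rs):
    A=sum(np.eye(3)-np.outer(w,w) for c,w in rs);b=sum((np.eye(3)-np.outer(w,w))@c for c,w in rs)
    X=np.linalg.solve(A,b);return X,[np.linalg.norm(np.cross(X-c,w)) for c,w in rs]
def proj(d,X):
    f=210/np.tan(np.radians(d["vfov"]/2));p=np.array(d["R"])@X+d["t"];return f*p[:2]/p[2]+[d["cx"],d["cy"]]
def red(img):
    a=img.astype(int);m=(a[...,0]>110)&(a[...,1]<60)&(a[...,2]<70);return m
E
python3 - <<'E'
from h import *
s=cams.get_image("scene");t=cams.get_image("top")
S=lambda x,y:(240+(x+.5)/3-.5,120+(y+.5)/3-.5); T=lambda x,y:(160+(x+.5)/4-.5,160+(y+.5)/4-.5)
hub,e=tri(ray(s,*S(211,209)),ray(t,*T(304,322)));print("hubface",hub,e)
for z,n,p in[(.022,"base",[(86,572),(308,576)]),(.082,"block",[(149,423),(254,425),(258,530),(147,528)])]:
    P=[onz(s,*S(*q),z) for q in p];print(n,np.round(P,4).tolist())
for z,n,p in[(.022,"base",[(259,24),(498,66)]),(.082,"block",[(313,34),(430,55),(408,184),(296,160)])]:
    P=[onz(t,*T(*q),z) for q in p];print(n,np.round(P,4).tolist())
for d,sl in((s,np.s_[180:240,280:320]),(t,np.s_[215:240,240:265])):
    m=red(d["img"])[sl];v,u=np.nonzero(m);print(len(u),u.mean()+sl[1].start,v.mean()+sl[0].start)
E
```

```text
hubface [0.52280338 0.13157895 0.19019496] [np.float64(0.0007184845441597423), np.float64(0.0007184845441597737)]
base [[0.7187, 0.016, 0.022], [0.7431, 0.1782, 0.022]]
block [[0.6329, 0.0742, 0.082], [0.6446, 0.1508, 0.082], [0.7252, 0.1379, 0.082], [0.7135, 0.0606, 0.082]]
base [[0.7427, 0.1814, 0.022], [0.7161, 0.0159, 0.022]]
block [[0.7202, 0.1392, 0.082], [0.7076, 0.0626, 0.082], [0.622, 0.0753, 0.082], [0.6364, 0.1478, 0.082]]
17 296.5882352941176 213.47058823529412
5 250.6 228.2
```

```bash
cat >> h.py <<'E'
yaw=np.radians(-8.7)
H=np.array([.5120,.1315,.179])
xs=np.array([np.cos(yaw),np.sin(yaw),0]);ys=np.array([-np.sin(yaw),np.cos(yaw),0]);zs=np.array([0,0,1.])
a=np.radians(40)
N=np.sin(a)*xs+np.cos(a)*zs      # axle, out of open face
UP=-np.cos(a)*xs+np.sin(a)*zs    # to the top
L=np.cross(N,UP)                 # anticlockwise 90 deg
def wp(r,th,n=0): th=np.radians(th);return H+r*(np.cos(th)*UP+np.sin(th)*L)+n*N
def inwheel(X):
    d=X-H;return np.hypot(d@UP,d@L),np.degrees(np.arctan2(d@L,d@UP)),d@N
def onplane(d,u,v,n):
    c,w=ray(d,u,v);return c+w*((H+n*N-c)@N)/(w@N)
def overlay(d,th,name,box,k):
    im=d["img"][:,:,::-1].copy();x0,x1,y0,y1=box
    im=cv2.resize(im[y0:y1,x0:x1],None,fx=k,fy=k,interpolation=cv2.INTER_CUBIC)
    P=lambda X:tuple(int(q) for q in (proj(d,X)-[x0,y0])*k+k/2)
    for r,n in((.082,.013),(.125,0),(.018,.02)):
        for i in range(0,360,4): cv2.circle(im,P(wp(r,i,n)),1,(255,0,255),-1)
    for j in range(5): cv2.line(im,P(wp(.02,th+36+72*j,.006)),P(wp(.08,th+36+72*j,.006)),(0,255,255),1)
    cv2.line(im,P(wp(.082,th)),P(wp(.05,th,.014)),(255,255,0),1)
    cv2.imwrite(name,im)
E
python3 - <<'E'
from h import *
s=cams.get_image("scene");t=cams.get_image("top")
X,e=tri(ray(s,296.6,213.5),ray(t,250.6,228.2));print(inwheel(X),e)
for n in(.010,.014,.018):print(inwheel(onplane(s,296.6,213.5,n)),inwheel(onplane(t,250.6,228.2,n)))
overlay(s,144,"pics/so.png",(240,400,120,320),3);overlay(t,144,"pics/to.png",(160,300,160,300),4)
E
```

```text
(np.float64(0.06018934894361955), np.float64(155.3912350861907), np.float64(0.008646710186617081)) [np.float64(0.0002790760602000063), np.float64(0.0002790760602000552)]
(np.float64(0.059920166153140934), np.float64(155.50661607991356), np.float64(0.009999999999999948)) (np.float64(0.05908789711940431), np.float64(154.47307170493838), np.float64(0.010000000000000014))
(np.float64(0.05950258905221775), np.float64(155.14430144132385), np.float64(0.014000000000000078)) (np.float64(0.055528727262686824), np.float64(152.2947574890322), np.float64(0.013999999999999959))
(np.float64(0.059087424897982695), np.float64(154.77688049704338), np.float64(0.018000000000000058)) (np.float64(0.05206072278780898), np.float64(149.82224189712989), np.float64(0.018000000000000075))
```

View pics/so.png

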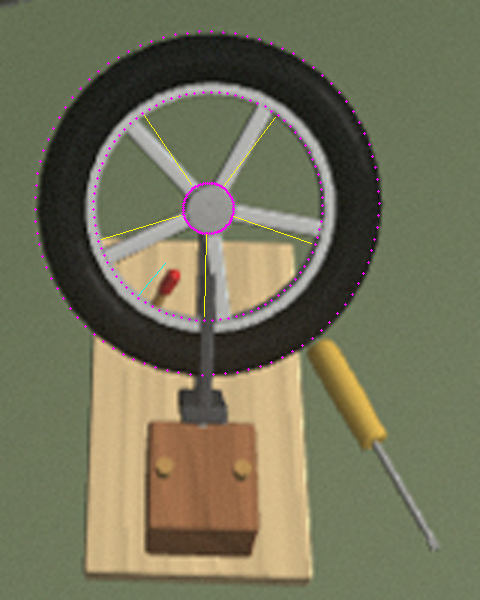

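View pics/to.png

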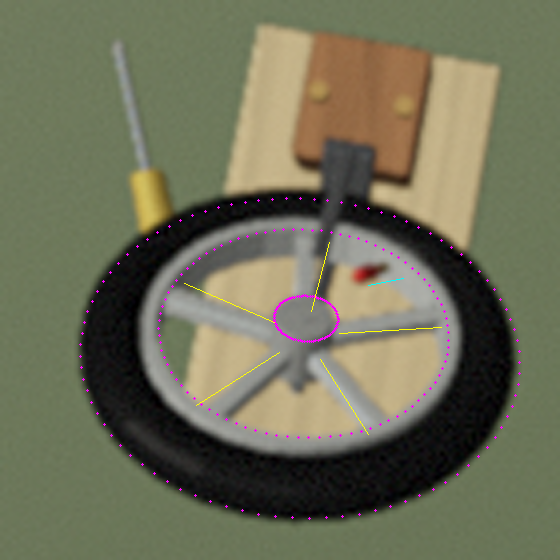

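```bash
cat >> h.py <<'E'
def RT(tilt): # tool orientation: z = down tilted by tilt deg towards robot, y downslope
    b=np.radians(tilt);n=np.sin(b)*xs+np.cos(b)*zs;u=-np.cos(b)*xs+np.sin(b)*zs
    return np.stack([np.cross(u,n),-u,-n],1)
def rows(p0,R0,p1,R1,n,arch=0,show=True):
    rv=Rn.from_matrix(R0.T@R1).as_rotvec()
    out=[];p=p0;R=R0
    for i in range(1,n+1):
        f=i/n;q=p0+(p1-p0)*f+[0,0,arch*np.sin(np.pi*f)];Rq=R0@Rn.from_rotvec(rv*f).as_matrix()
        o=R.T@(q-p);w=np.degrees(Rn.from_matrix(R.T@Rq).as_rotvec());out.append((np.round(o,4).tolist(),np.round(w,2).tolist()));p,R=q,Rq
    for x in out:print(x)
def cur():
    s=ctrl.get_state();return np.array(s["position"]),Rn.from_rotvec(s["tool_rot"]).as_matrix()
E
python3 - <<'E'
from h import *
p,R=cur()
print(np.round(R,3))
mid=np.array([.50,-.25,.42])
RA=RT(0);RB=RT(40)
rows(p,R,mid,RA,10);print();rows(mid,RA,wp(.058,81,.13),RB,8); print(wp(.058,81,.13))
E
```

```text
[[ 0.918  0.398 -0.   ]
 [ 0.398 -0.918  0.   ]
 [-0.    -0.    -1.   ]]
([0.0359, -0.0222, -0.019], [-0.0, -0.0, -5.79])
([0.038, -0.0184, -0.019], [-0.0, -0.0, -5.79])
([0.0397, -0.0145, -0.019], [-0.0, -0.0, -5.79])
([0.0409, -0.0104, -0.019], [-0.0, -0.0, -5.79])
([0.0418, -0.0063, -0.019], [-0.0, -0.0, -5.79])
([0.0422, -0.002, -0.019], [-0.0, -0.0, -5.79])
([0.0422, 0.0022, -0.019], [-0.0, -0.0, -5.79])
([0.0417, 0.0065, -0.019], [-0.0, -0.0, -5.79])
([0.0409, 0.0107, -0.019], [-0.0, -0.0, -5.79])
([0.0396, 0.0147, -0.019], [-0.0, -0.0, -5.79])

([0.0402, 0.0038, 0.0169], [5.0, -0.0, -0.0])
([0.0402, 0.0053, 0.0165], [5.0, -0.0, 0.0])
([0.0402, 0.0067, 0.016], [5.0, 0.0, -0.0])
([0.0402, 0.0081, 0.0154], [5.0, -0.0, -0.0])
([0.0402, 0.0094, 0.0146], [5.0, 0.0, 0.0])
([0.0402, 0.0106, 0.0137], [5.0, -0.0, 0.0])
([0.0402, 0.0118, 0.0128], [5.0, 0.0, -0.0])
([0.0402, 0.0129, 0.0117], [5.0, -0.0, 0.0])
[0.57906529 0.06328483 0.28441792]
```

Request:
carry_out(rows=[{"offset": [0.036,-0.022,-0.019],"rot": [0,0,-5.8],"gripper": 0},{"offset": [0.038,-0.018,-0.019],"rot": [0,0,-5.8],"gripper": 0},{"offset": [0.04,-0.0145,-0.019],"rot": [0,0,-5.8],"gripper": 0},{"offset": [0.041,-0.0105,-0.019],"rot": [0,0,-5.8],"gripper": 0},{"offset": [0.042,-0.006,-0.019],"rot": [0,0,-5.8],"gripper": 0},{"offset": [0.042,-0.002,-0.019],"rot": [0,0,-5.8],"gripper": 0},{"offset": [0.042,0.002,-0.019],"rot": [0,0,-5.8],"gripper": 0},{"offset": [0.042,0.0065,-0.019],"rot": [0,0,-5.8],"gripper": 0},{"offset": [0.041,0.0105,-0.019],"rot": [0,0,-5.8],"gripper": 0},{"offset": [0.04,0.015,-0.019],"rot": [0,0,-5.8],"gripper": 0}])

```text
time: 1.6
position: [0.5016, -0.2472, 0.4218]
tool_rot: [2.375, 2.056, 0.0]
ft_force: [0.2, -0.1, -0.3]
grip_width: 0.016
```

Request:
carry_out(rows=[{"offset": [0.03,0.004,0.005],"rot": [5,0,0],"gripper": 0},{"offset": [0.03,0.004,0.005],"rot": [5,0,0],"gripper": 0},{"offset": [0.03,0.004,0.005],"rot": [5,0,0],"gripper": 0},{"offset": [0.03,0.004,0.005],"rot": [5,0,0],"gripper": 0},{"offset": [0.03,0.004,0.005],"rot": [5,0,0],"gripper": 0},{"offset": [0.03,0.004,0.005],"rot": [5,0,0],"gripper": 0},{"offset": [0.03,0.004,0.005],"rot": [5,0,0],"gripper": 0},{"offset": [0.03,0.004,0.005],"rot": [5,0,0],"gripper": 0},{"offset": [0,0,0],"rot": [0,0,0],"gripper": 0}])

```text
time: 2.72
position: [0.5268, -0.0365, 0.3157]
tool_rot: [-2.002, -1.744, 0.511]
ft_force: [-0.5, -0.1, 0.3]
grip_width: 0.008
```

```bash
python3 - <<'E'
from h import *
p,R=cur();print(p,np.round(R,3));print(np.round(RT(40),3));s=ctrl.get_state();print(s["joint_positions"],s["ft_force"],s["grip_width"],s["time"])
print(inwheel(p)); rows(p,R,wp(.058,81,.12),RT(40),6)
E
```

```text
[ 0.52677921 -0.03652814  0.31574154] [[ 0.139  0.83  -0.54 ]
 [ 0.99  -0.113  0.082]
 [ 0.007 -0.546 -0.837]]
[[ 0.151  0.757 -0.635]
 [ 0.988 -0.116  0.097]
 [ 0.    -0.643 -0.766]]
[ 0.04914173  0.47343428  0.00815303  1.19115792 -0.06113093  2.05248184
 -0.09221849] [-0.49692965 -0.10505146  0.29184341] 0.007692564213842884 2.725
(np.float64(0.17356747046611057), np.float64(70.74612189441504), np.float64(0.1304778159394009))
([0.0177, 0.008, 0.0027], [1.15, 0.02, 0.13])
([0.0177, 0.008, 0.0025], [1.15, 0.02, 0.13])
([0.0177, 0.008, 0.0024], [1.15, 0.02, 0.13])
([0.0177, 0.008, 0.0022], [1.15, 0.02, 0.13])
([0.0177, 0.008, 0.0021], [1.15, 0.02, 0.13])
([0.0177, 0.008, 0.0019], [1.15, 0.02, 0.13])
```

```bash
python3 - <<'E'
from h import *
p,R=cur();rows(p,R,wp(.058,81,.10),RT(30),6)
E
```

```text
([0.0177, 0.0076, 0.006], [-0.52, 0.01, 0.13])
([0.0177, 0.0075, 0.0061], [-0.52, 0.01, 0.13])
([0.0177, 0.0074, 0.0061], [-0.52, 0.01, 0.13])
([0.0177, 0.0073, 0.0062], [-0.52, 0.01, 0.13])
([0.0177, 0.0072, 0.0063], [-0.52, 0.01, 0.13])
([0.0177, 0.0071, 0.0063], [-0.52, 0.01, 0.13])
```

Request:
carry_out(rows=[{"offset": [0.0177,0.0075,0.006],"rot": [-0.5,0,0.1],"gripper": 0},{"offset": [0.0177,0.0075,0.006],"rot": [-0.5,0,0.1],"gripper": 0},{"offset": [0.0177,0.0075,0.006],"rot": [-0.5,0,0.1],"gripper": 0},{"offset": [0.0177,0.0075,0.006],"rot": [-0.5,0,0.1],"gripper": 0},{"offset": [0.0177,0.007,0.006],"rot": [-0.5,0,0.1],"gripper": 0},{"offset": [0.0177,0.007,0.006],"rot": [-0.5,0,0.1],"gripper": 0},{"offset": [0,0,0],"rot": [0,0,0],"gripper": 0}])

```text
time: 3.6
position: [0.5614, 0.0637, 0.2641]
tool_rot: [-2.056, -1.762, 0.47]
ft_force: [0.4, -0.5, 1.1]
grip_width: 0.002
```

```bash
python3 - <<'E'
from h import *
p,R=cur();print(p,np.degrees(Rn.from_matrix(R.T@RT(30)).as_rotvec()));s=ctrl.get_state();print(s["joint_positions"],s["ft_force"],s["time"])
print(inwheel(p));print(inwheel(p+R[:,2]*.008)); rows(p,R,wp(.058,81,.03),RT(30),4)
for n in["scene","top","wrist"]:
    d=cams.get_image(n)
    if n=="wrist": overlay(d,153,"pics/w1.png",(0,560,0,420),1)
    if n=="top": overlay(d,153,"pics/t1.png",(160,300,160,300),4)
    if n=="scene": overlay(d,153,"pics/s1.png",(220,420,100,270),3)
E
```

```text
[0.56139949 0.06367179 0.26405413] [ 0.14827751 -0.02714486 -0.08559467]
[-0.06599575  0.52009053 -0.02941759  1.20422489 -0.11499426  1.92259466
 -0.26054706] [ 0.43554026 -0.53756226  1.09320305] 3.6
(np.float64(0.060313447148235395), np.float64(81.02844325941521), np.float64(0.10313811179951178))
(np.float64(0.06010601896722771), np.float64(82.3552302603129), np.float64(0.09526327264388337))
([0.0006, -0.0031, 0.018], [0.04, -0.01, -0.02])
([0.0006, -0.0031, 0.018], [0.04, -0.01, -0.02])
([0.0006, -0.0031, 0.018], [0.04, -0.01, -0.02])
([0.0006, -0.0031, 0.018], [0.04, -0.01, -0.02])
```

View pics/w1.png

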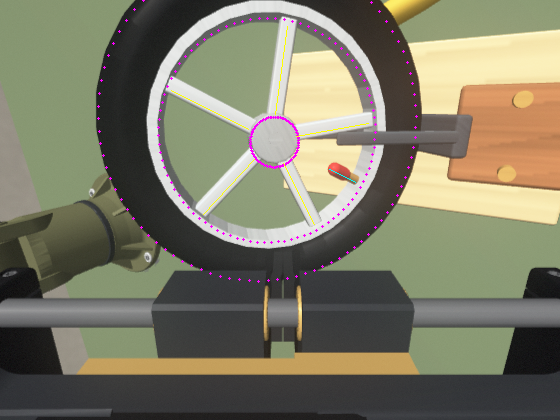

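View pics/s1.png

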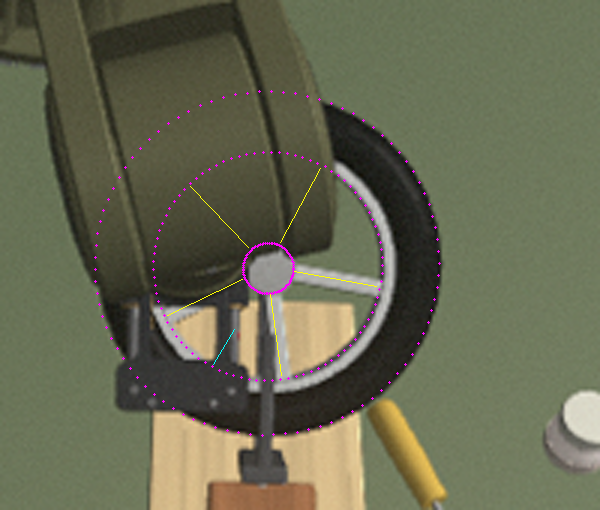

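View pics/t1.png

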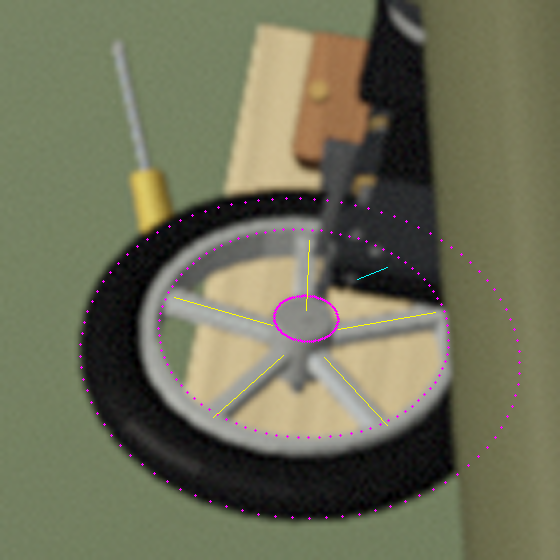

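Request:
carry_out(rows=[{"offset": [0.0006,-0.003,0.018],"rot": [0,0,0],"gripper": 0},{"offset": [0.0006,-0.003,0.018],"rot": [0,0,0],"gripper": 0},{"offset": [0.0006,-0.003,0.018],"rot": [0,0,0],"gripper": 0},{"offset": [0.0006,-0.003,0.018],"rot": [0,0,0],"gripper": 0},{"offset": [0,0,0],"rot": [0,0,0],"gripper": 0}])

```text
time: 4.38
position: [0.5157, 0.0702, 0.2083]
tool_rot: [-2.06, -1.758, 0.47]
ft_force: [-0.3, 0.1, -0.1]
grip_width: 0.01
```

```bash
python3 - <<'E'
from h import *
p,R=cur();print(p);s=ctrl.get_state();print(s["ft_force"],s["time"])
print(inwheel(p));print(inwheel(p+R[:,2]*.008)); rows(p,R,wp(.058,81,-.008),RT(30),4)
d=cams.get_image("wrist");print(proj(d,p),proj(d,p+R[:,2]*.008));overlay(d,153,"pics/w2.png",(0,560,0,420),1)
d=cams.get_image("scene");print(proj(d,p),proj(d,p+R[:,2]*.008));overlay(d,153,"pics/s2.png",(220,420,100,270),3)
E
```

```text
[0.51566854 0.07020335 0.20827045]
[-0.26433541  0.1320967  -0.1174044 ] 4.375
(np.float64(0.06069757095886854), np.float64(81.53580541170061), np.float64(0.03071321402127363))
(np.float64(0.0604964792131499), np.float64(82.85731769870195), np.float64(0.02283881147007108))
([0.0007, -0.0017, 0.0095], [0.04, -0.02, -0.08])
([0.0007, -0.0017, 0.0095], [0.04, -0.02, -0.08])
([0.0007, -0.0017, 0.0095], [0.04, -0.02, -0.08])
([0.0007, -0.0017, 0.0095], [0.04, -0.02, -0.08])
[282.15562433 273.57513492] [282.17148692 266.6900426 ]
[281.00619761 184.69647731] [280.98929757 185.11524021]
```

View pics/w2.png

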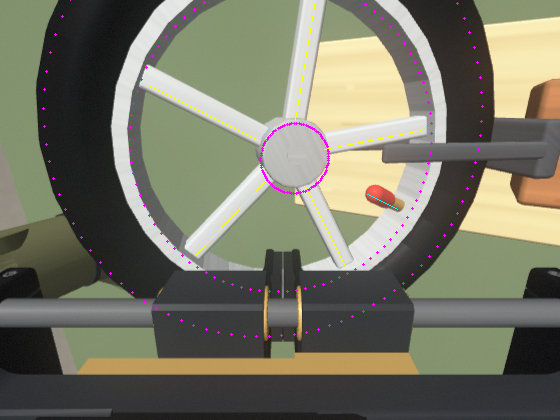

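View pics/s2.png

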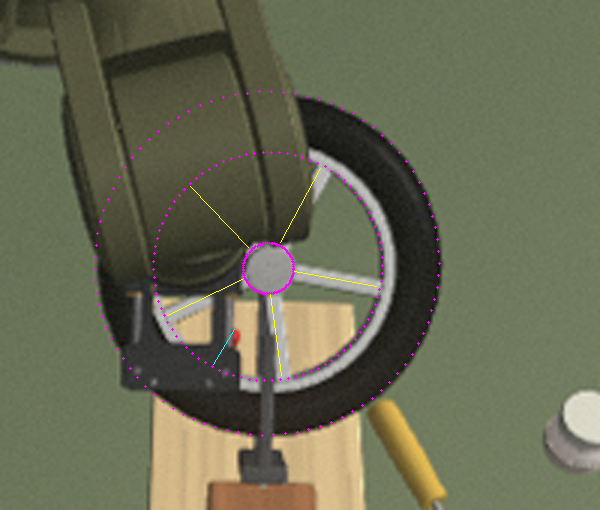

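Request:
carry_out(rows=[{"offset": [0.0007,-0.0022,0.0095],"rot": [0,0,0],"gripper": 0},{"offset": [0.0007,-0.0022,0.0095],"rot": [0,0,0],"gripper": 0},{"offset": [0.0007,-0.002,0.0095],"rot": [0,0,0],"gripper": 0},{"offset": [0.0007,-0.002,0.0095],"rot": [0,0,0],"gripper": 0},{"offset": [0,0,0],"rot": [0,0,0],"gripper": 0}])

```text
time: 5.1
position: [0.4901, 0.078, 0.179]
tool_rot: [-2.058, -1.759, 0.47]
ft_force: [0.8, -0.5, 0.6]
grip_width: 0.006
```

```bash
python3 - <<'E'
from h import *
p,R=cur();print(p);s=ctrl.get_state();print(s["ft_force"],s["time"],s["joint_positions"])
print(inwheel(p));print(inwheel(p+R[:,2]*.008))
d=cams.get_image("wrist");overlay(d,153,"pics/w3.png",(0,560,0,420),1)
# sweep offsets
Rt=R; prev=p
r1,t1,_=inwheel(p)
ths=list(np.arange(77,-69,-4.0))
for th in ths:
    r=.055+.003*max(0,(th-40)/40)
    q=wp(r,th,-.008);print(th,np.round(Rt.T@(q-prev),4).tolist());prev=q
E
```

```text
[0.49013602 0.07804425 0.17903394]
[ 0.79457994 -0.47139916  0.61247284] 5.1 [-0.07915973  0.42012893 -0.04724454  1.51893158 -0.12014381  1.70522791
 -0.26910484]
(np.float64(0.05709995345318215), np.float64(79.5222577794872), np.float64(-0.008668767318755606))
(np.float64(0.056853985345089675), np.float64(80.9189236966225), np.float64(-0.016543446763121677))
77.0 [-0.0002, -0.0025, -0.0011]
73.0 [0.0013, -0.0038, -0.0007]
69.0 [0.0016, -0.0036, -0.0006]
65.0 [0.0018, -0.0035, -0.0006]
61.0 [0.0021, -0.0033, -0.0006]
57.0 [0.0023, -0.0032, -0.0006]
53.0 [0.0025, -0.003, -0.0005]
49.0 [0.0027, -0.0028, -0.0005]
45.0 [0.0029, -0.0026, -0.0005]
41.0 [0.003, -0.0024, -0.0004]
37.0 [0.003, -0.0023, -0.0004]
33.0 [0.0031, -0.0022, -0.0004]
29.0 [0.0033, -0.002, -0.0003]
25.0 [0.0034, -0.0017, -0.0003]
21.0 [0.0035, -0.0015, -0.0003]
17.0 [0.0036, -0.0012, -0.0002]
13.0 [0.0037, -0.001, -0.0002]
9.0 [0.0038, -0.0007, -0.0001]
5.0 [0.0038, -0.0005, -0.0001]
1.0 [0.0038, -0.0002, -0.0]
-3.0 [0.0038, 0.0, 0.0]
-7.0 [0.0038, 0.0003, 0.0001]
-11.0 [0.0038, 0.0006, 0.0001]
-15.0 [0.0037, 0.0008, 0.0002]
-19.0 [0.0037, 0.0011, 0.0002]
-23.0 [0.0036, 0.0013, 0.0002]
-27.0 [0.0035, 0.0016, 0.0003]
-31.0 [0.0034, 0.0018, 0.0003]
-35.0 [0.0032, 0.002, 0.0004]
-39.0 [0.0031, 0.0023, 0.0004]
-43.0 [0.0029, 0.0025, 0.0004]
-47.0 [0.0027, 0.0027, 0.0005]
-51.0 [0.0025, 0.0028, 0.0005]
-55.0 [0.0023, 0.003, 0.0005]
-59.0 [0.0021, 0.0032, 0.0006]
-63.0 [0.0019, 0.0033, 0.0006]
-67.0 [0.0016, 0.0034, 0.0006]
```

View pics/w3.png

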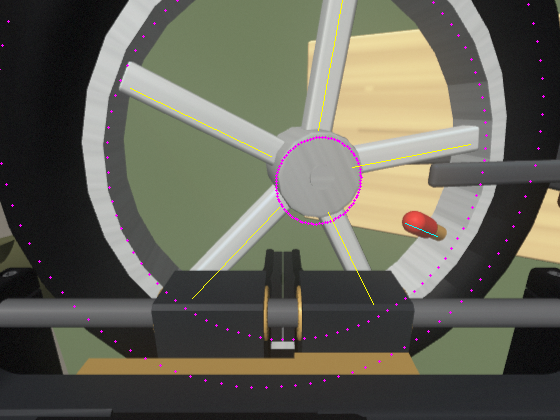

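Request:
carry_out(rows=[{"offset": [0,-0.0025,-0.001],"rot": [0,0,0],"gripper": 0},{"offset": [0.0013,-0.0038,-0.0007],"rot": [0,0,0],"gripper": 0},{"offset": [0.0016,-0.0036,-0.0006],"rot": [0,0,0],"gripper": 0},{"offset": [0.0018,-0.0035,-0.0006],"rot": [0,0,0],"gripper": 0},{"offset": [0.0021,-0.0033,-0.0006],"rot": [0,0,0],"gripper": 0},{"offset": [0.0023,-0.0032,-0.0006],"rot": [0,0,0],"gripper": 0}])

```text
time: 5.9
position: [0.4774, 0.0892, 0.1932]
tool_rot: [-2.06, -1.76, 0.469]
ft_force: [1.4, -0.6, 0.4]
grip_width: 0.004
```

```bash
python3 - <<'E'
from h import *
p,R=cur();s=ctrl.get_state();print(s["ft_force"],s["time"])
print(inwheel(p))
d=cams.get_image("wrist");overlay(d,140,"pics/w4.png",(0,560,0,420),1)
E
```

```text
[ 1.35955826 -0.60798612  0.44379826] 5.9
(np.float64(0.0559627582529414), np.float64(57.129127629444596), np.float64(-0.007001133831194223))
```

View pics/w4.png

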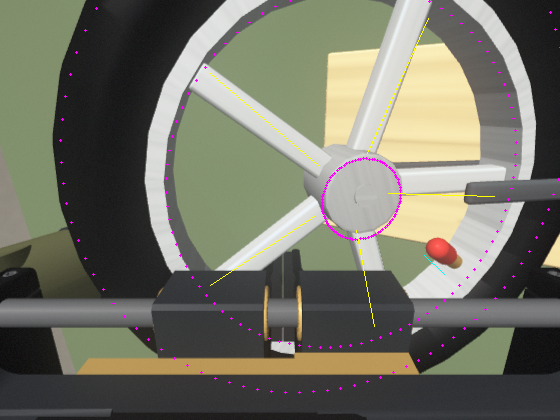

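Request:
carry_out(rows=[{"offset": [0.0025,-0.003,-0.0005],"rot": [0,0,0],"gripper": 0},{"offset": [0.0027,-0.0028,-0.0005],"rot": [0,0,0],"gripper": 0},{"offset": [0.0029,-0.0026,-0.0005],"rot": [0,0,0],"gripper": 0},{"offset": [0.003,-0.0024,-0.0004],"rot": [0,0,0],"gripper": 0},{"offset": [0.003,-0.0023,-0.0004],"rot": [0,0,0],"gripper": 0},{"offset": [0.0031,-0.0022,-0.0004],"rot": [0,0,0],"gripper": 0},{"offset": [0.0033,-0.002,-0.0003],"rot": [0,0,0],"gripper": 0},{"offset": [0.0034,-0.0017,-0.0003],"rot": [0,0,0],"gripper": 0},{"offset": [0.0035,-0.0015,-0.0003],"rot": [0,0,0],"gripper": 0},{"offset": [0.0036,-0.0012,-0.0002],"rot": [0,0,0],"gripper": 0}])

```text
time: 7.2
position: [0.4654, 0.1227, 0.2071]
tool_rot: [-2.06, -1.76, 0.469]
ft_force: [0.8, -0.6, -0.4]
grip_width: 0.004
```

Request:
carry_out(rows=[{"offset": [0.0037,-0.001,-0.0002],"rot": [0,0,0],"gripper": 0},{"offset": [0.0038,-0.0007,-0.0001],"rot": [0,0,0],"gripper": 0},{"offset": [0.0038,-0.0005,-0.0001],"rot": [0,0,0],"gripper": 0},{"offset": [0.0038,-0.0002,0],"rot": [0,0,0],"gripper": 0}])

```text
time: 7.7
position: [0.4659, 0.138, 0.2086]
tool_rot: [-2.06, -1.76, 0.469]
ft_force: [0.3, -1.9, -0.1]
grip_width: 0.005
```

```bash
python3 - <<'E'
from h import *
p,R=cur();s=ctrl.get_state();print(s["ft_force"],s["time"],s["joint_positions"])
print(inwheel(p))
d=cams.get_image("wrist");overlay(d,80,"pics/w5.png",(0,560,0,420),1)
d=cams.get_image("scene");overlay(d,80,"pics/s5.png",(220,420,100,270),3)
E
```

```text
[ 0.30344792 -1.93273377 -0.13062851] 7.7 [-0.14479027  0.36527685 -0.08405089  1.53290439 -0.15958661  1.72893076
 -0.37361873]
(np.float64(0.054696389729047265), np.float64(0.6191812004995739), np.float64(-0.007218527131087779))
```

View pics/w5.png

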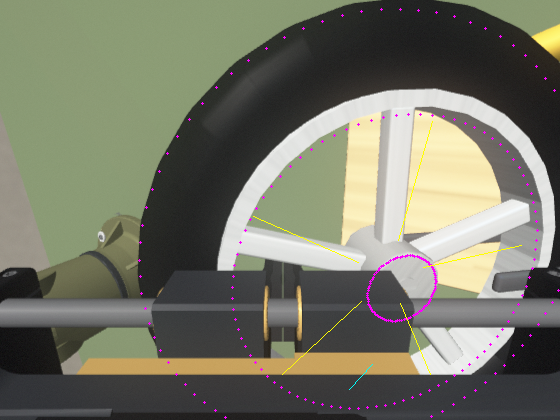

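View pics/s5.png

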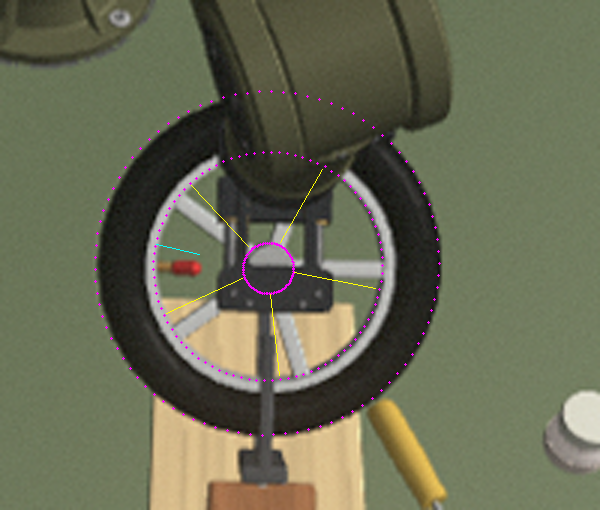

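Request:
carry_out(rows=[{"offset": [0.0038,0,0],"rot": [0,0,0],"gripper": 0},{"offset": [0.0038,0.0003,0.0001],"rot": [0,0,0],"gripper": 0},{"offset": [0.0038,0.0006,0.0001],"rot": [0,0,0],"gripper": 0},{"offset": [0.0037,0.0008,0.0002],"rot": [0,0,0],"gripper": 0},{"offset": [0.0037,0.0011,0.0002],"rot": [0,0,0],"gripper": 0},{"offset": [0.0036,0.0013,0.0002],"rot": [0,0,0],"gripper": 0},{"offset": [0.0035,0.0016,0.0003],"rot": [0,0,0],"gripper": 0},{"offset": [0.0034,0.0018,0.0003],"rot": [0,0,0],"gripper": 0},{"offset": [0.0032,0.002,0.0004],"rot": [0,0,0],"gripper": 0},{"offset": [0.0031,0.0023,0.0004],"rot": [0,0,0],"gripper": 0}])

```text
time: 9.05
position: [0.4806, 0.1717, 0.2007]
tool_rot: [-2.06, -1.76, 0.469]
ft_force: [-0.8, -0.7, 0.9]
grip_width: 0.009
```

Request:
carry_out(rows=[{"offset": [0.0029,0.0025,0.0004],"rot": [0,0,0],"gripper": 0},{"offset": [0.0027,0.0027,0.0005],"rot": [0,0,0],"gripper": 0},{"offset": [0.0025,0.0028,0.0005],"rot": [0,0,0],"gripper": 0},{"offset": [0.0023,0.003,0.0005],"rot": [0,0,0],"gripper": 0},{"offset": [0.0015,0.0023,0.0004],"rot": [0,0,0],"gripper": 0},{"offset": [0.0006,0.001,0.0002],"rot": [0,0,0],"gripper": 0},{"offset": [0,0,0],"rot": [0,0,0],"gripper": 0}])

```text
time: 9.93
position: [0.4937, 0.1822, 0.1914]
tool_rot: [-2.06, -1.76, 0.468]
ft_force: [-0.2, -0.0, -0.7]
grip_width: 0.005
```

```bash
python3 - <<'E'
from h import *
p,R=cur();s=ctrl.get_state();print(s["ft_force"],s["time"],s["joint_positions"])
print(inwheel(p))
d=cams.get_image("wrist");overlay(d,22,"pics/w6.png",(0,560,0,420),1)
d=cams.get_image("scene");overlay(d,22,"pics/s6.png",(220,420,100,270),3)
d=cams.get_image("top");overlay(d,22,"pics/t6.png",(160,300,160,300),4)
E
```

```text
[-0.22437399 -0.04895693 -0.72372147] 9.925 [-0.19076206  0.45053913 -0.10050942  1.45103884 -0.17425523  1.71390323
 -0.43189933]
(np.float64(0.054871928697267286), np.float64(-59.62683254071002), np.float64(-0.00707718389210172))
```

View pics/w6.png

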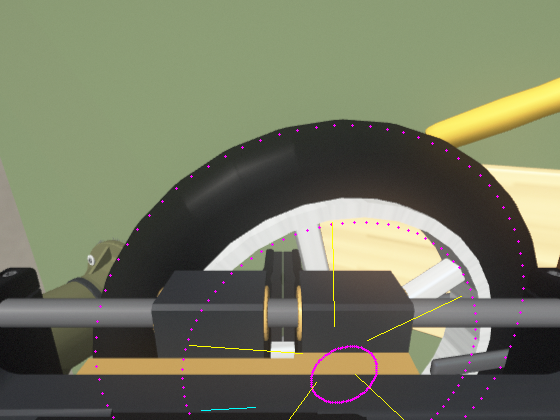

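View pics/s6.png

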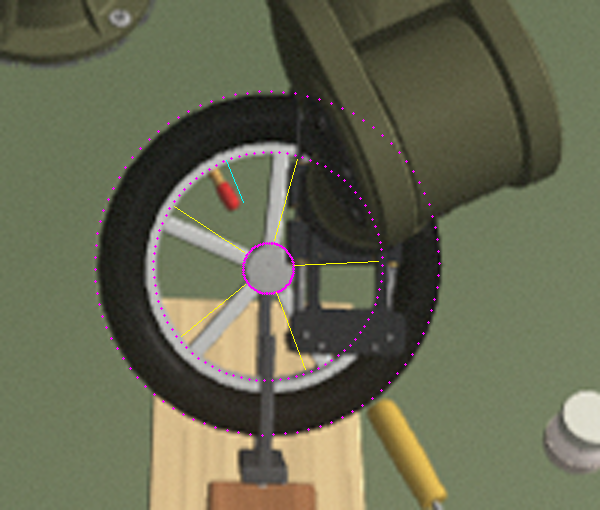

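View pics/t6.png

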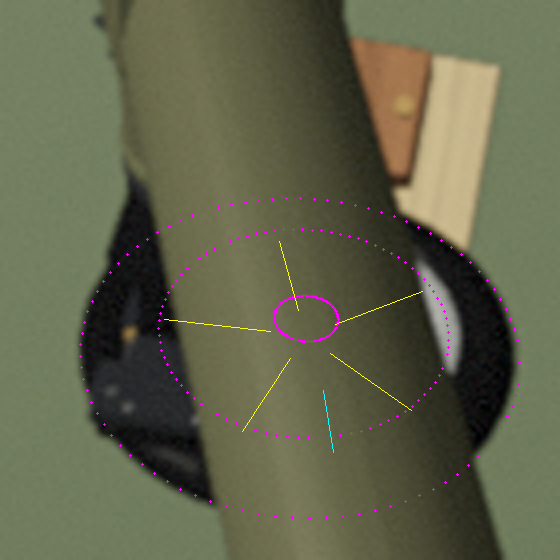

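```bash
cat >> h.py <<'E'
def spokes(d,n=.006,verbose=True):
    im=d["img"];hsv=cv2.cvtColor(im,cv2.COLOR_RGB2HSV)
    f=[]
    c=proj(d,H).astype(int);res=[]
    V,U=np.mgrid[c[1]-60:c[1]+60,c[0]-60:c[0]+60]
    for u,v in zip(U.ravel(),V.ravel()):
        if not(0<=u<560 and 0<=v<420):continue
        if hsv[v,u,1]<45 and hsv[v,u,2]>125:
            r,t,_=inwheel(onplane(d,u,v,n))
            if .030<r<.072: res.append((r,t))
    res=np.array(res);m=np.sum(np.exp(5j*np.radians(res[:,1])))
    base=np.degrees(np.angle(m))/5  # spoke phase mod 72
    for k in range(5):
        dd=(res[:,1]-base-72*k+180)%360-180;s=abs(dd)<20
        if s.sum()>10:
            r=res[s,0];w=r*np.sin(np.radians(dd[s]));A=np.polyfit(r,w,1)
            a=((base+72*k+np.degrees(np.mean(w)/np.mean(r)))+180)%360-180
            print(f"spoke {a:.1f} n={s.sum()} rspan {r.min():.3f}-{r.max():.3f} slopeang {a*0+base+72*k+np.degrees(A[0]):.1f} off {A[1]*1e3:.1f}mm")
    print("phase (valve mod 72):",(base-36)%72, (base-36)%72-72)
E
python3 - <<'E'
from h import *
d=cams.get_image("scene");spokes(d)
m=red(d["img"])[130:240,270:360];v,u=np.nonzero(m);print(len(u),u.mean()+270,v.mean()+130,inwheel(onplane(d,u.mean()+270,v.mean()+130,.014)))
# start picture check
d0=dict(d);d0["img"]=cv2.imread("pics/scene0.png")[:,:,::-1].copy();spokes(d0)
t0=cams.get_image("top");t0["img"]=cv2.imread("pics/top0.png")[:,:,::-1].copy();spokes(t0)
E
```

```text
spoke -7.2 n=105 rspan 0.030-0.071 slopeang -3.2 off -3.5mm
spoke 67.0 n=117 rspan 0.030-0.072 slopeang 67.9 off -0.8mm
spoke 141.9 n=97 rspan 0.031-0.072 slopeang 138.9 off 2.7mm
spoke -148.9 n=14 rspan 0.031-0.040 slopeang 213.1 off -1.3mm
phase (valve mod 72): 31.137073485644493 -40.86292651435551
21 295.3333333333333 164.85714285714286 (np.float64(0.059004449329645575), np.float64(30.783960838661702), np.float64(0.013999999999999948))
spoke -30.6 n=108 rspan 0.030-0.072 slopeang -28.1 off -2.2mm
spoke 43.0 n=114 rspan 0.030-0.071 slopeang 43.9 off -0.8mm
spoke 118.3 n=106 rspan 0.031-0.072 slopeang 116.8 off 1.4mm
spoke -168.7 n=82 rspan 0.030-0.072 slopeang 190.4 off 0.8mm
spoke -99.4 n=115 rspan 0.030-0.072 slopeang 261.2 off -0.5mm
phase (valve mod 72): 8.346527132013826 -63.653472867986174
spoke -29.6 n=62 rspan 0.031-0.072 slopeang -28.7 off -0.8mm
spoke 39.5 n=106 rspan 0.031-0.072 slopeang 43.4 off -3.6mm
spoke 118.5 n=78 rspan 0.031-0.072 slopeang 127.7 off -8.7mm
spoke -171.9 n=77 rspan 0.030-0.072 slopeang 175.3 off 12.0mm
spoke -94.8 n=112 rspan 0.031-0.072 slopeang 263.3 off 1.7mm
phase (valve mod 72): 8.700119793778832 -63.29988020622117
```

```bash
sed -i 's/^H=.*/H=np.array([.5120,.1315,.179])/' h.py; sed -i 's/^L=np.cross(N,UP).*/L=np.cross(N,UP); H=H-.0015*L-.0008*UP/' h.py
python3 - <<'E'
from h import *
d=cams.get_image("scene");spokes(d)
p,R=cur();r,t,n=inwheel(p);print(r,t,n);prev=p
for th in(-64,-68,-72,-76,-80,-82,-83):
    q=wp(.055,th,-.008);print(th,np.round(R.T@(q-prev),4).tolist());prev=q
E
```

```text
spoke -5.3 n=109 rspan 0.030-0.072 slopeang -3.8 off -1.3mm
spoke 66.8 n=116 rspan 0.030-0.072 slopeang 67.8 off -0.9mm
spoke 140.1 n=99 rspan 0.031-0.072 slopeang 138.6 off 1.3mm
spoke -148.3 n=13 rspan 0.030-0.037 slopeang 272.6 off -35.5mm
phase (valve mod 72): 31.132600359949336 -40.867399640050664
0.05404178330382599 -57.94807405764818 -0.007003387110696956
-64 [0.0036, 0.0043, 0.0018]
-68 [0.0016, 0.0034, 0.0006]
-72 [0.0013, 0.0035, 0.0006]
-76 [0.0011, 0.0036, 0.0007]
-80 [0.0008, 0.0037, 0.0007]
-82 [0.0003, 0.0019, 0.0003]
-83 [0.0001, 0.0009, 0.0002]
```

Request:
carry_out(rows=[{"offset": [0.0018,0.0022,0.0006],"rot": [0,0,0],"gripper": 0},{"offset": [0.0018,0.0022,0.0006],"rot": [0,0,0],"gripper": 0},{"offset": [0.0016,0.0034,0.0006],"rot": [0,0,0],"gripper": 0},{"offset": [0.0013,0.0035,0.0006],"rot": [0,0,0],"gripper": 0},{"offset": [0.0011,0.0036,0.0007],"rot": [0,0,0],"gripper": 0},{"offset": [0.0006,0.003,0.0006],"rot": [0,0,0],"gripper": 0},{"offset": [0.0003,0.002,0.0004],"rot": [0,0,0],"gripper": 0},{"offset": [0.0001,0.001,0.0002],"rot": [0,0,0],"gripper": 0},{"offset": [0,0,0],"rot": [0,0,0],"gripper": 0}])

```text
time: 11.35
position: [0.5108, 0.1881, 0.1773]
tool_rot: [-2.06, -1.76, 0.468]
ft_force: [-1.4, -0.5, -0.1]
grip_width: 0.003
```

```bash
python3 - <<'E'
from h import *
d=cams.get_image("scene");spokes(d)
p,R=cur();print(inwheel(p),ctrl.get_state()["ft_force"])
overlay(d,10,"pics/s7.png",(220,420,100,270),3)
m=red(d["img"])[130:240,270:360];v,u=np.nonzero(m);print(len(u),u.mean()+270,v.mean()+130,inwheel(onplane(d,u.mean()+270,v.mean()+130,.014)))
E
```

```text
spoke -26.6 n=24 rspan 0.030-0.064 slopeang -27.6 off 0.6mm
spoke 42.5 n=116 rspan 0.030-0.071 slopeang 43.8 off -1.1mm
spoke 115.8 n=108 rspan 0.030-0.072 slopeang 115.4 off 0.4mm
spoke -170.9 n=81 rspan 0.031-0.072 slopeang 191.9 off -2.4mm
phase (valve mod 72): 7.740152052766447 -64.25984794723355
(np.float64(0.054797835952416205), np.float64(-82.457298853571), np.float64(-0.007533757296480787)) [-1.41026786 -0.73834556 -0.48896846]
17 306.2352941176471 161.1764705882353 (np.float64(0.06030103004749156), np.float64(8.25937610072592), np.float64(0.013999999999999934))
```

View pics/s7.png

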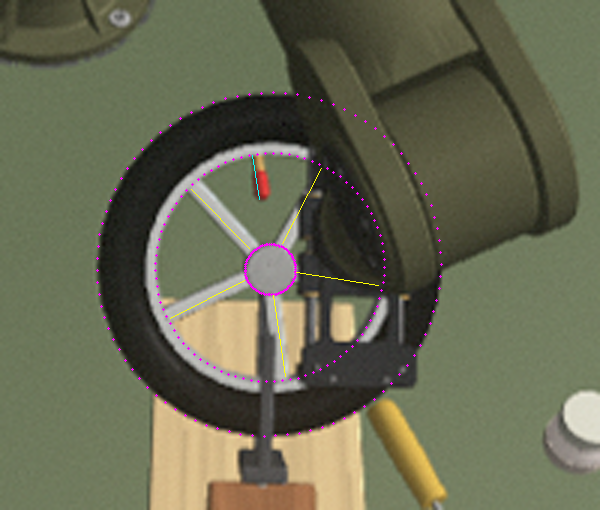

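Request:
carry_out(rows=[{"offset": [0.0002,0.0014,0.0003],"rot": [0,0,0],"gripper": 0},{"offset": [0.0001,0.0014,0.0003],"rot": [0,0,0],"gripper": 0},{"offset": [0.0001,0.0014,0.0003],"rot": [0,0,0],"gripper": 0},{"offset": [0,0.0012,0.0003],"rot": [0,0,0],"gripper": 0},{"offset": [0,0.0006,0.0001],"rot": [0,0,0],"gripper": 0},{"offset": [0,0,0],"rot": [0,0,0],"gripper": 0}])

```text
time: 12.15
position: [0.5154, 0.1877, 0.1732]
tool_rot: [-2.06, -1.76, 0.469]
ft_force: [-1.1, 0.7, -0.3]
grip_width: 0.003
```

```bash
python3 - <<'E'
from h import *
d=cams.get_image("scene");spokes(d)
p,R=cur();print(inwheel(p),ctrl.get_state()["ft_force"],ctrl.get_state()["time"])
m=red(d["img"])[130:240,270:360];v,u=np.nonzero(m);print(len(u),u.mean()+270,v.mean()+130,inwheel(onplane(d,u.mean()+270,v.mean()+130,.014)))
E
```

```text
spoke 34.7 n=116 rspan 0.030-0.072 slopeang 36.2 off -1.4mm
spoke 107.7 n=116 rspan 0.030-0.072 slopeang 107.7 off 0.1mm
spoke -179.2 n=43 rspan 0.031-0.048 slopeang 182.4 off -1.1mm
phase (valve mod 72): 71.46641778471302 -0.5335822152869838
(np.float64(0.05462540228790438), np.float64(-88.92471108373469), np.float64(-0.007761292892200597)) [-0.92097174 -0.1862521   0.14987174] 12.2
18 309.72222222222223 161.0 (np.float64(0.060186777820887674), np.float64(1.1899530501628628), np.float64(0.014000000000000123))
```

Request:
carry_out(rows=[{"offset": [0,-0.004,-0.0007],"rot": [0,0,0],"gripper": 0},{"offset": [0.0005,-0.005,-0.0009],"rot": [0,0,0],"gripper": 0},{"offset": [0,0,0],"rot": [0,0,0],"gripper": 0},{"offset": [0,0.002,-0.0125],"rot": [0,0,0],"gripper": 0},{"offset": [0,0.003,-0.018],"rot": [0,0,0],"gripper": 0},{"offset": [0,0.003,-0.02],"rot": [0,0,0],"gripper": 0},{"offset": [0,0.003,-0.03],"rot": [0,0,0],"gripper": 0},{"offset": [0,0.003,-0.03],"rot": [0,0,0],"gripper": 0}])

```text
time: 13.2
position: [0.5756, 0.1786, 0.2694]
tool_rot: [-2.061, -1.76, 0.468]
ft_force: [0.3, 0.1, -0.7]
grip_width: 0.008
```

```bash
python3 - <<'E'
from h import *
d=cams.get_image("scene");spokes(d)
p,R=cur();print(p,inwheel(p),ctrl.get_state()["ft_force"],ctrl.get_state()["time"],ctrl.get_state()["joint_positions"])
w=cams.get_image("wrist");overlay(w,0,"pics/w8.png",(0,560,0,420),1)
E
```

```text
spoke 34.8 n=117 rspan 0.030-0.072 slopeang 35.9 off -1.0mm
spoke 107.7 n=117 rspan 0.030-0.072 slopeang 107.6 off 0.1mm
spoke -179.2 n=44 rspan 0.031-0.048 slopeang 182.3 off -1.0mm
spoke -116.5 n=31 rspan 0.030-0.071 slopeang 230.4 off 11.1mm
spoke -36.8 n=67 rspan 0.030-0.058 slopeang 330.7 off -5.5mm
phase (valve mod 72): 70.86399796706483 -1.136002032935167
[0.57801084 0.17811287 0.27201385] (np.float64(0.056860094942298274), np.float64(-73.65257820746567), np.float64(0.10866337580362412)) [-1.03437544 -2.23105235  1.75853847] 13.25 [-0.18370901  0.58396691 -0.08018469  1.09197629 -0.16894777  1.93602478
 -0.44224001]
```

View pics/w8.png

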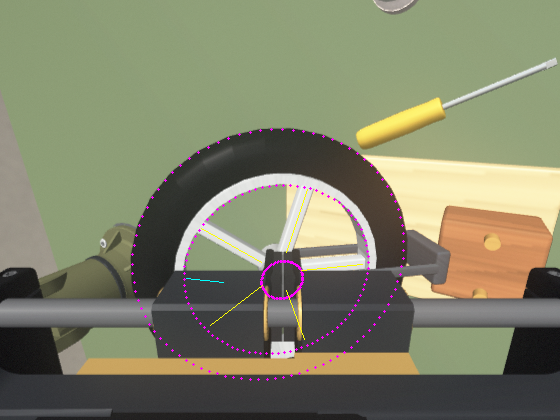

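Request:
carry_out(rows=[{"offset": [-0.02,0,-0.01],"rot": [0,0,0],"gripper": 0},{"offset": [-0.035,0,-0.01],"rot": [-1,0,0],"gripper": 0},{"offset": [-0.035,0,-0.01],"rot": [-1,0,0],"gripper": 0},{"offset": [-0.035,0,-0.01],"rot": [-1,0,0],"gripper": 0},{"offset": [-0.035,0,-0.01],"rot": [-1,0,0],"gripper": 0},{"offset": [-0.02,0,0],"rot": [0,0,0],"gripper": 0},{"offset": [0,0,0],"rot": [0,0,0],"gripper": 0},{"offset": [0,0,0],"rot": [0,0,0],"gripper": 0}])

```text
time: 14.3
position: [0.5699, -0.0009, 0.3115]
tool_rot: [-2.103, -1.801, 0.413]
ft_force: [0.2, 0.0, 0.2]
grip_width: 0.007
```

```bash
python3 - <<'E'
from h import *
p,R=cur();print(p,inwheel(p),ctrl.get_state()["time"])
for n,b,k in(("scene",(220,420,100,270),3),("top",(160,300,160,300),4),("wrist",(0,560,0,420),1)):
    w=cams.get_image(n);print(n)
    if n!="wrist":spokes(w)
    overlay(w,0,f"pics/{n}9.png",b,k)
E
```

```text
[ 0.56990612 -0.00093997  0.31148448] (np.float64(0.1265205904511492), np.float64(77.78701562304254), np.float64(0.1511590101834823)) 14.3
scene
spoke 34.7 n=116 rspan 0.030-0.072 slopeang 36.2 off -1.3mm
spoke 107.9 n=116 rspan 0.030-0.072 slopeang 107.6 off 0.2mm
spoke -179.2 n=43 rspan 0.031-0.048 slopeang 182.4 off -1.1mm
spoke -107.0 n=117 rspan 0.030-0.072 slopeang 252.3 off 0.6mm
spoke -37.1 n=110 rspan 0.030-0.072 slopeang 324.8 off -1.7mm
phase (valve mod 72): 71.6904533889683 -0.3095466110317062
top
spoke 31.8 n=99 rspan 0.030-0.072 slopeang 36.7 off -4.4mm
spoke 103.3 n=107 rspan 0.031-0.072 slopeang 112.0 off -7.8mm
spoke 178.9 n=76 rspan 0.030-0.072 slopeang 174.1 off 4.7mm
spoke -102.8 n=110 rspan 0.030-0.071 slopeang 254.4 off 2.6mm
spoke -36.0 n=70 rspan 0.030-0.071 slopeang 323.8 off 0.2mm
phase (valve mod 72): 71.17040136702764 -0.8295986329723632
wrist
```

View pics/wrist9.png

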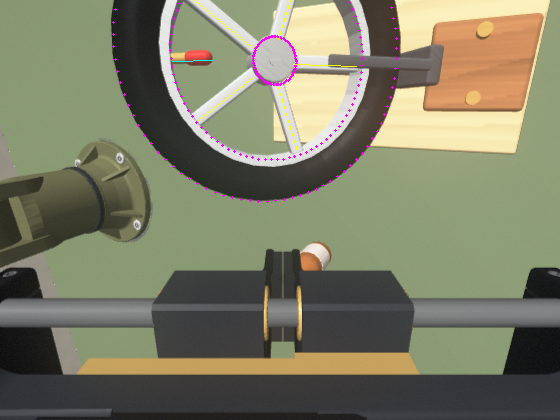

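View pics/scene9.png

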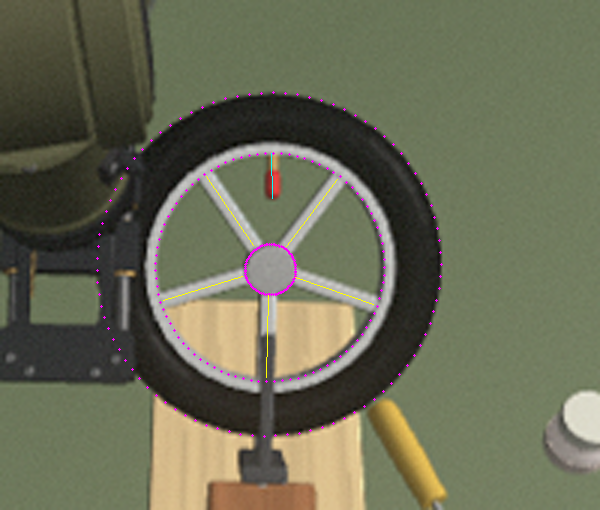

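View pics/top9.png

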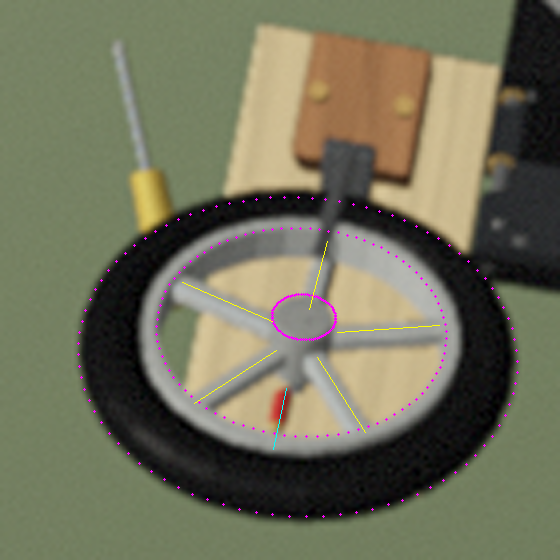

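```bash
python3 -c "
from bench import workorder,ctrl
print(ctrl.get_state()['ft_force']);print(workorder.close_job())"
```

```text
[-0.38402393  0.08626096 -0.22667397]
the job is handed in; nothing more can be done
None
```

The valve now stands at the very top of the wheel, within about 1°, and the job is handed in at about 14.4 s of the 67 s allowed.

I put the closed fingertips through the spoke gap next to the valve's and pushed one spoke clockwise through about 153°, slowly. I then backed the finger off that spoke, drew it out and moved the arm aside. I did not push on the tyre or the valve, and the measured forces stayed at a few newtons.

**Valve angle:** with the arm clear, the scene camera gave about 0° (−0.3° from the spoke pattern, about +0.2° from the individual spoke lines). The top camera gave −0.8°. Its spoke lines fit less well, with offsets up to 8 mm, so I relied on the scene camera. In the wrist picture the drawn 0° position lies along the valve, and the bottom spoke sits behind the keeper.

**At rest and clear:** the angle was the same before and after I withdrew the finger, apart from one look where the arm hid part of the wheel and the reading was −1.1°. The robot was touching nothing at hand-in.

**Bystanders:** by eye, the screwdriver and jar look unmoved. The bottle is still standing in the last wrist picture. I didn't measure any of the three again.

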